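# Jack up the front of the cleaner and hold it

### The arm

A 6-joint arm with a two-finger parallel gripper is mounted at the origin on a cart in front of the work surface, level with it; the furniture and walls round the work are solid. World frame = base frame: x ahead of the robot, y to its left, z up, the work surface at z = 0. Lengths are in m, angles in rad, forces in N, time in s.
With the tool pointing down it reaches from about 0.425 to 0.95 m from the base axis. Payload 3.5 kg.
Tool frame: the origin (TCP) lies midway between the tips of the shut fingers; the grasp point (between the pads) lies 19 mm behind it; z points along the fingers, y is the line along which they close (so a half turn about z gives the same grasp; the last joint's range is limited). The gripper opens to 85 mm and grips with 20 to 120 N. Pads are 22 mm wide; open, the fingers measure 114 mm over their backs; the gripper's body (76 mm by 85 mm) begins 54 mm behind the grasp point. The pads swing forward as they close: fully open they stand 13 mm farther back than shut.
Start: joints at [1.151, 0.286, 1.577, -0, 1.279, -0.15], TCP at [0.18, 0.651, 0.231] pointing down, gripper open.
Joint ranges: [-2.77, 2.77], [-0.9, 2.22], [0.21, 2.48], [-1.53, 4.67], [0.24, 2.81], [-2.84, 2.84]. Speed limits (rad/s): [2.79, 2.79, 3.14, 3.14, 3.14, 3.14].

### API

Orientations are given as a unit quaternion [x, y, z, w].
In Python, from plant import get_state, read_camera, ctrl gives the robot as it stands.
- The arm moves only by the shell command python3 -m crank 'ROWS' [FORCE]. ROWS is JSON, a list of rows, each a list of 3 entries, a list of its own where there are three numbers: the shift along the tool's x, y, z in mm, then the turn about the tool's z in degrees, then the closure in counts, from 0 (fully open) to 255 (shut). In form: [[[tx, ty, tz], yaw, claw], ...]. A call has 1 to 10 rows; each row is the pose to reach, as a shift and turn from the pose commanded when the call began, along the tool's axes at that moment; what a row does not reach only later rows make up. A row lasts 1/10 s, in which the tool goes at most 50 mm and 8.59 degrees, less where a joint would pass 70% of its speed; a pose out of reach is approached as far as the arm can. A call with a gripper value outside its range is refused whole. The fingers move at their own pace and stop on an object; FORCE is the grip in N (left out, the last holds). Time passes only in rows, so rows that repeat a pose let the fingers close. It gives the time, the measured TCP pose, the force, the opening and the grip force at its end, in the units of the state.
- get_state(): the state, without advancing time (a new reading comes with each control period).
- read_camera(name): name is "side" or "top"; returns a dict with "frame" (400x640x3 uint8, blue, green, red), "range_z" (400x640 float32, m along the optical axis (not along the pixel's ray), 0 where there is no reading), "vfov" (degrees; the focal length in pixels is half the picture's height over the tangent of half this angle, whatever the lens; pixels are square), "cx", "cy" (the principal point, pixels), "origin" and "orientation" of the camera in the world. Camera axes: x right, y down, z forward; pixel columns grow to the right and rows downward; lengths in m; the calibration is good to about 2 mm. A picture is of the moment at which its call begins.
- ctrl.sign_off(): hands the job in; it is judged then, once.
The state is a dict: "time": time; "qpos": joint angles; "dq": joint speeds; "joint_efforts": joint torques, N m; "eef_pos": TCP position; "tcp_rot": TCP orientation; "contact_force": force on the tool from outside, world axes, zero at the start; "wrist_torque": the same for the moment, N m; "opening": opening from 0.0 (shut) to 1.0 (fully open); "finger_force": force on a finger pad.
Only numpy, scipy, OpenCV 4.12 (cv2) and the standard library are available. Lean on these libraries where they do the work, as an engineer would, in place of code of your own. Each camera call takes 0.05 s, during which the arm holds its last target. There are 200 camera calls.

### The job

The front feet of the small steel ultrasonic cleaner are to be changed: with the scrub brush sweep the three buttons off the black mat and put the brush down beside the mat, then stand the lever jack with its round saddle centred under the lift lug marked with a red dot, and push the jack's red handle all the way down so that the cleaner's front comes up. Do not shove the cleaner out of its place or disturb the other things on the worktop. Finish while still holding the handle fully down, the cleaner's front carried by the jack.

Things in the scene. Friction and masses are not known exactly. Their poses are not given: they have to be found in the camera images.
- jack_grip (a point): Loose lever jack, 0.7 kg, 60 mm wide, standing on a dark foot plate (165 x 60 x 6 mm). This point lies in the middle of its fixed blue tower (36 mm long in the jack's x, 34 mm wide in y, up to 86 mm high), 62 mm above the jack's underside: grip the tower here across y, from above. The point's x axis points from the tower to the saddle, z up. The foot plate reaches 95 mm ahead of and 70 mm behind this point.
- saddle (a point): Top centre of the jack's round black saddle, 28 mm across, at the end of the steel toe, 75 mm ahead (+x) of the tower centre. 30 mm above the jack's underside when lowered, 58 mm when fully raised; it moves straight up the tower as the handle goes down. The toe ends 14 mm beyond this point.
- paddle (a point): Centre of the top face of the red paddle (36 mm long, 40 mm wide) at the end of the jack's handle, behind the tower. With the handle up it is about 99 mm behind the tower centre and 108 mm above the jack's underside; fully down about 116 mm behind and 62 mm above. Its z axis is upright while the handle is up.
- handle (a joint): Angle of the jack's handle: 0 = up (as found), 0.55 rad = fully down against its stop. The turn axis is level, 26 mm behind the tower centre and 60 mm above the jack's underside. The saddle rises 5.1 mm per 0.1 rad; it meets the lift pad at about 0.24 rad. A spring and the cleaner's weight push the handle back up when let go; holding it down takes about 4 to 9 N on the paddle.
- lift_pad (a point): Centre of the underside of the lift pad, a black rubber disc 32 mm across under the yellow lug that juts from the front of the cleaner; a red dot on the lug's top, 12 mm above, marks it. The pad's underside is 42 mm above the worktop as found. Its x axis points into the cleaner, square to its front: the front face is 37 mm on from this point, the lug's rounded tip 22 mm before it; the lug is 44 mm wide, its top 54 mm above the worktop.
- cleaner: Ultrasonic cleaner: steel box with grey lid on four rubber feet, 155 (x) x 230 (y) x 163 mm, about 1.6 kg, free to move. Origin at the centre of its underside at foot level; -x is its front with the lug; its case starts 20 mm above the worktop.
- brush: The whole scrub brush; origin at the centre of its underside.
- jack: The whole lever jack; origin in the middle under the tower, at the underside of the foot plate; x towards the saddle, z up.
- candle_jar: Bystander: glass candle jar, 76 mm across, 90 mm tall. Origin at the centre of its underside.
- thread_spool_red: Bystander: red thread spool, 25 mm across, 50 mm tall. Origin at the centre of its underside.
- tape_measure: Bystander: yellow tape measure, 33x71x64 mm. Origin at the centre of its underside.
- lint_roller: Bystander: lint roller with teal handle, lying, 228 mm long. Origin at the centre of its underside.
- mat: Black rubber mat with a yellow line along each side, lying in front of the cleaner and partly under the lug, square to it, 190 (x) x 110 (y) mm, paper-thin (level with the worktop for anything standing on it). Origin at its centre; +x towards the cleaner. The lift pad is 65 mm ahead (+x) of the centre, the lug's tip 43 mm ahead.
- brush_center (a point): Centre, half-way up, of a grey scrub brush standing on its bristles: 30 (x) x 85 (y) x 55 mm, 70 g, solid and stiff bristles included. Grip it across x (30 mm) from above; its x axis is the thin way, y its length, z up.
- button1: Loose white button, disc 20 mm across, 7 mm thick, 10 g. Origin at the centre of its underside. All three start on the mat with centres 12 to 68 mm from the mat's centre on the side away from the cleaner, within 35 mm of the mat's long middle line.
- button2: Loose orange button, disc 20 mm across, 7 mm thick, 10 g. Origin at the centre of its underside. All three start on the mat with centres 12 to 68 mm from the mat's centre on the side away from the cleaner, within 35 mm of the mat's long middle line.
- button3: Loose blue button, disc 20 mm across, 7 mm thick, 10 g. Origin at the centre of its underside. All three start on the mat with centres 12 to 68 mm from the mat's centre on the side away from the cleaner, within 35 mm of the mat's long middle line.
Not all that is in view belongs to the job. Leave any green look-alike of the brush alone.

How it is judged:
By the outcome, as a careful person would: the job done as asked, in the order asked, and still so for the second after the job is handed in, while the arm keeps its last pose, push and grip.
It also fails if it takes over 67 s, if anything falls off the work surface, if the arm or the gripper's body presses on something with over 40 N, if the wrist force passes 120 N, or if a joint passes its speed limit or range.

## Working session

There is one attempt and no reset: what is moved stays moved. The work goes in short steps, Python scripts to look and compute and a shell command to move; the robot and the scene stay as the last step left them, time stands still between calls to the robot, and variables do not carry over. Pictures are saved under pics/ and viewed, at most 10 in all, crops included, and the job is handed in when it is done.

```bash
mkdir -p pics; ls; cat > h.py <<'E'
import numpy as np,cv2
from scipy.spatial.transform import Rotation as R
from plant import get_state, read_camera, ctrl
def cam(n):
    c=read_camera(n); c['f']=200/np.tan(np.radians(c['vfov'])/2); c['R']=None
    o=np.array(c['orientation']); c['R']=R.from_quat(o).as_matrix() if o.size==4 else o
    c['o']=np.array(c['origin']); return c
def pts(c):
    v,u=np.mgrid[0:400,0:640]; z=c['range_z']
    p=np.stack([(u-c['cx'])/c['f']*z,(v-c['cy'])/c['f']*z,z],-1)
    return p@c['R'].T+c['o']
def ray(c,u,v,h):
    d=c['R']@np.array([(u-c['cx'])/c['f'],(v-c['cy'])/c['f'],1]); return c['o']+d*(h-c['o'][2])/d[2]
E
python3 - <<'E'
from h import *
for n in('top','side'):
    c=cam(n); print(n,c['vfov'],c['f'],c['cx'],c['cy'],c['o'],c['R'].round(3).tolist()); cv2.imwrite(f'pics/{n}0.png',c['frame'])
s=get_state(); print(s)
E
```

```text
pics
top 48.261135259748905 446.46641287126357 314.28674827431195 197.90861519326026 [0.39484761 0.04441016 1.62662763] [[-0.009, -0.995, 0.103], [-1.0, 0.011, 0.017], [-0.018, -0.103, -0.995]]
side 52.58390397927405 404.81239279830606 326.07966018068555 200.28051049722492 [ 0.01577219 -0.95409644  0.93736164] [[0.885, -0.258, 0.388], [-0.465, -0.526, 0.712], [0.02, -0.81, -0.585]]
{'time': 0.1, 'qpos': array([ 1.15098932e+00,  2.87096438e-01,  1.57807028e+00, -2.36705217e-05,
        1.27860091e+00, -1.49991005e-01]), 'dq': array([-1.51190893e-03, -1.12232126e-03, -2.97287845e-03, -4.05758079e-04,
       -7.92097736e-05, -2.16147960e-04]), 'joint_efforts': array([ 1.15856783e-03, -4.07296515e+01, -2.93700278e+01, -1.27693424e-04,
        3.48919879e-03, -3.04484075e-06]), 'eef_pos': array([0.17964314, 0.65002183, 0.23005111]), 'tcp_rot': array([ 1.34495680e-01,  9.90913583e-01, -1.04683626e-03, -2.94776907e-04]), 'contact_force': array([-0.29906463, -1.48471553,  0.4489858 ]), 'wrist_torque': array([-0.00734106,  0.02166198, -0.0106661 ]), 'finger_force': 0.0, 'opening': 0.997007337874005}
```

View pics/top0.png

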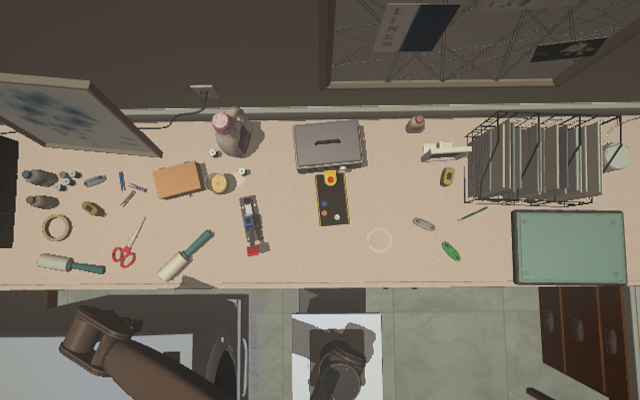

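View pics/side0.png

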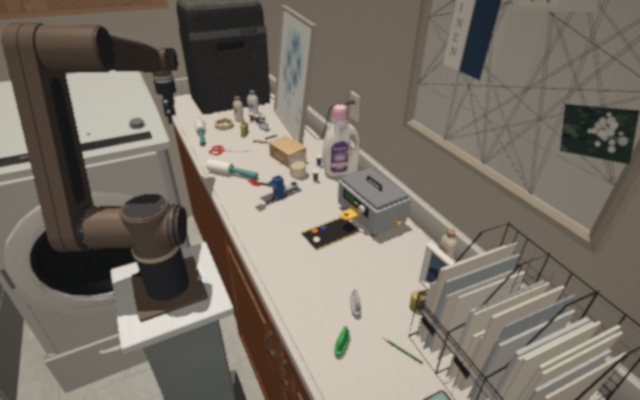

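Top: cleaner (328,146), mat (333,198) with buttons near (323–338, 202–217), lug dot (330,180), jack (250,225) with paddle at (253,251), grey brush (424,223), green look-alike (451,251). Zooming in.

```bash
python3 - <<'E'
from h import *
c=cam('top'); s=cam('side')
a=cv2.resize(c['frame'][165:265,235:475],None,fx=3.3,fy=3.3,interpolation=cv2.INTER_CUBIC)
b=cv2.resize(s['frame'][165:355,235:415],None,fx=1.4,fy=1.4,interpolation=cv2.INTER_CUBIC)
o=np.zeros((a.shape[0]+b.shape[0],800,3),np.uint8); o[:a.shape[0],:a.shape[1]]=a;o[a.shape[0]:,:b.shape[1]]=b
cv2.imwrite('pics/z.png',o[:600])
np.savez('s0.npz',top=c['frame'],side=s['frame'],P=pts(c),Q=pts(s))
def blobs(c,P,name,lo,hi,roi,mn=4):
    hsv=cv2.cvtColor(c['frame'],cv2.COLOR_BGR2HSV); m=cv2.inRange(hsv,lo,hi)
    k=np.zeros_like(m); u0,v0,u1,v1=roi; k[v0:v1,u0:u1]=255; m&=k
    n,l,st,ce=cv2.connectedComponentsWithStats(m)
    for i in range(1,n):
        if st[i,4]>=mn:
            q=P[l==i]; print(name,ce[i].round(1),st[i,4],'med',np.median(q,0).round(4),'max z',q[:,2].max().round(3))
for cc,n,roi in((c,'top',(230,160,470,265)),(s,'side',(230,165,415,360))):
    P=pts(cc); print(n)
    blobs(cc,P,'yellow',(20,100,80),(35,255,255),roi)
    blobs(cc,P,'red',(0,150,80),(6,255,255),roi); blobs(cc,P,'red2',(172,150,80),(180,255,255),roi)
    blobs(cc,P,'orange',(7,170,100),(18,255,255),roi)
    blobs(cc,P,'blue',(100,120,50),(125,255,255),roi)
    blobs(cc,P,'dark',(0,0,0),(180,255,50),roi,30)
E
```

```text
top
yellow [449.2 171. ] 25 med [ 0.6475 -0.4062  0.0588] max z 0.07
yellow [329.5 176.5] 148 med [0.6367 0.0186 0.0533] max z 1.627
yellow [345.6 197.3] 80 med [ 5.638e-01 -4.240e-02  2.000e-04] max z 0.012
yellow [317.6 199.4] 69 med [0.5594 0.0596 0.0008] max z 0.008
yellow [445.2 176.2] 6 med [ 0.6294 -0.3912  0.0594] max z 0.061
yellow [447.  181.2] 25 med [ 0.6116 -0.3973  0.0575] max z 1.627
red [330.  179.2] 23 med [0.6238 0.0153 0.0556] max z 0.06
red [252.4 250.5] 77 med [0.3767 0.2816 0.1096] max z 0.12
orange [332.8 178.5] 4 med [0.6257 0.0048 0.0575] max z 0.061
side
yellow [349.7 213. ] 140 med [0.6482 0.0141 0.0523] max z 0.073
yellow [398.5 223. ] 8 med [ 0.7693 -0.107   0.0485] max z 0.055
yellow [412.8 301.6] 57 med [ 0.6041 -0.403   0.0382] max z 0.061
red [253.1 181.6] 28 med [0.3746 0.2734 0.1117] max z 0.116
orange [345.4 214.2] 9 med [0.6237 0.0158 0.0534] max z 0.057
orange [314.4 230.6] 18 med [0.5115 0.0352 0.0039] max z 0.009
blue [278.  186.3] 136 med [0.4761 0.2856 0.0558] max z 0.937
blue [323. 228.] 22 med [0.5447 0.0358 0.0034] max z 0.008
dark [335.4 231.1] 464 med [ 0.5817  0.0037 -0.0007] max z 0.937
```

View pics/z.png

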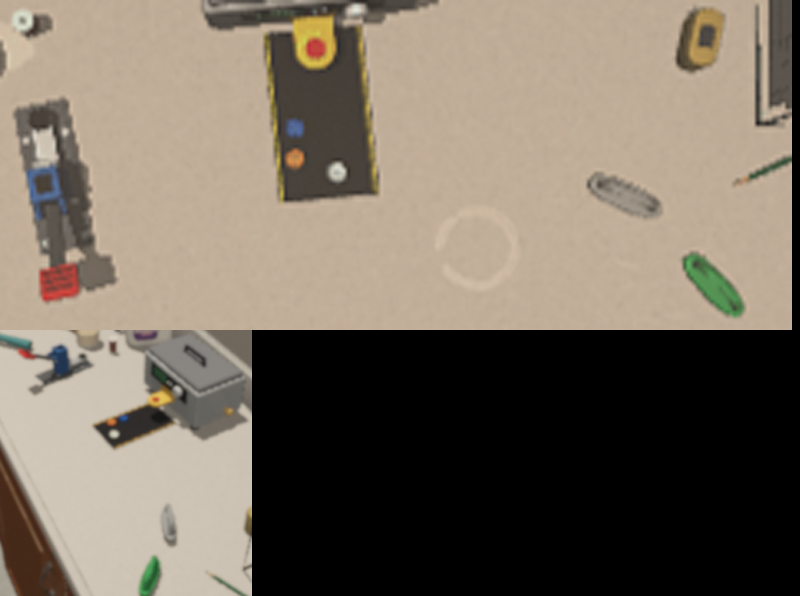

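Crop: three buttons left/low on the mat, red dot at crop (316,48), jack's saddle (42,118), tower (45,185), paddle (59,283), brush (624,195) slanted. Now precise numbers.

```bash
cat >> h.py <<'E'
def plan(p,closing,s=None):
    "shift (mm) in tool axes and yaw (deg) to bring TCP to p with the closing line at world angle closing (deg)"
    s=s or get_state(); M=R.from_quat(s['tcp_rot']).as_matrix()
    t=M.T@(np.array(p)-s['eef_pos'])*1000
    a=np.degrees(np.arctan2(M[1,1],M[0,1])); d=-(closing-a); d=(d+90)%180-90
    print('shift',t.round(1),'yaw',round(d,1),'q6',s['qpos'][5].round(2))
E
python3 - <<'E'
from h import *
c=cam('top'); P=pts(c); f=c['frame']; hsv=cv2.cvtColor(f,cv2.COLOR_BGR2HSV); s=cam('side')
def mask(lo,hi,roi):
    m=cv2.inRange(hsv,lo,hi);k=np.zeros_like(m);u0,v0,u1,v1=roi;k[v0:v1,u0:u1]=255;return m&k
def cen(m,h):
    v,u=np.nonzero(m); return ray(c,u.mean(),v.mean(),h)
def W(m,h): return np.array([ray(c,u,v,h)[:2] for v,u in zip(*np.nonzero(m))])
for r in((340,165,352,228),(312,172,324,228)):
    w=W(mask((18,90,60),(38,255,255),r),0); vx,vy,x,y=cv2.fitLine(w.astype(np.float32),cv2.DIST_HUBER,0,.01,.01).ravel()
    print('line ang',np.degrees(np.arctan2(vy,vx)).round(2),'c',x.round(4),y.round(4),'xr',w[:,0].min(),w[:,0].max())
print('dot',cen(mask((0,150,80),(6,255,255),(322,172,338,186)),.054))
print('paddle',cen(mask((0,150,80),(6,255,255),(240,240,262,262)),.108))
# blue tower / buttons
for n,r,h in(('tower',(240,210,262,240),.086),('bluebtn',(318,198,330,208),.007)):
    print(n,cen(mask((100,100,60),(125,255,255),r),h))
print('orange',cen(mask((5,130,100),(18,255,255),(318,208,330,218)),.007))
print('white',cen(mask((0,0,120),(180,80,255),(331,211,343,223)),.007))
# brush: points higher than 30mm
for n,r in(('brush',(405,210,442,240)),):
    m=np.zeros((400,640),np.uint8);m[r[1]:r[3],r[0]:r[2]]=1;m&=(P[...,2]>.03).astype(np.uint8)
    q=W(m,.055); rc=cv2.minAreaRect((q*1000).astype(np.float32)); print(n,rc,'z',P[m>0][:,2].max(), 'med', np.median(P[m>0],0))
    u,sv,vt=np.linalg.svd(q-q.mean(0)); print(q.mean(0),np.degrees(np.arctan2(vt[0,1],vt[0,0])))
# jack footplate & tower by height, both
for nm,Q in(('top',P),('side',pts(s))):
    q=Q[(Q[...,0]>.3)&(Q[...,0]<.6)&(Q[...,1]>.2)&(Q[...,1]<.36)&(Q[...,2]>.075)&(Q[...,2]<.095)]
    print(nm,'z75-95',len(q),q.mean(0),q.min(0),q.max(0))
# white on side
hs=cv2.cvtColor(s['frame'],cv2.COLOR_BGR2HSV)
Q=pts(s)
m=(hs[...,1]<60)&(hs[...,2]>140)&(abs(Q[...,0]-.5)<.03)&(abs(Q[...,1]+.005)<.025); print('white side',Q[m].mean(0),m.sum())
q=Q[(abs(Q[...,0]-.42)<.07)&(abs(Q[...,1]+.31)<.07)&(Q[...,2]>.048)&(Q[...,2]<.062)];print('brush side',q.mean(0),q.min(0),q.max(0))
E
```

```text
line ang 4.99 c 0.5637 -0.0422 xr 0.47001983831743005 0.6541377807058759
line ang 5.05 c 0.5747 0.0623 xr 0.46016197291915417 0.6479332932202417
dot [0.62389759 0.01531517 0.054     ]
paddle [0.37551916 0.28236501 0.108     ]
tower [0.47684241 0.30244877 0.086     ]
bluebtn [0.54218032 0.03765698 0.007     ]
orange [0.5087344  0.03779414 0.007     ]
white [ 0.49319629 -0.00789625  0.007     ]
brush ((452.9523010253906, -318.00677490234375), (90.18815612792969, 54.958946228027344), 13.597546577453613) z 1.6266276293534403 med [ 0.46477668 -0.31575252  0.05012602]
[ 0.46407134 -0.31709352] -120.14664263218887
top z75-95 151 [0.46063808 0.29721138 0.08516402] [0.39378341 0.27860831 0.07515836] [0.5006835  0.31899574 0.09481072]
side z75-95 92 [0.45843723 0.29151942 0.08342596] [0.38746884 0.26397575 0.07509554] [0.50152029 0.31663047 0.09334518]
white side [ 0.49608546 -0.00612326  0.00308915] 27
brush side [ 0.46398939 -0.32315873  0.05201578] [ 0.45230027 -0.34563774  0.04813476] [ 0.47861897 -0.29810227  0.05608059]
```

```bash
python3 - <<'E'
from h import *
c=cam('top'); P=pts(c)
for lo in(.03,.045):
  m=(P[...,2]>lo)&(P[...,2]<.07); m[:210]=0;m[240:]=0;m[:,:405]=0;m[:,442:]=0
  q=np.array([ray(c,u,v,.055)[:2] for v,u in zip(*np.nonzero(m))])
  print(len(q),cv2.minAreaRect((q*1000).astype(np.float32)),q.mean(0)); w,V=np.linalg.eigh(np.cov(q.T)); print(np.degrees(np.arctan2(V[1,1],V[0,1])),np.sqrt(12*w))
s=cam('side');Q=pts(s)
J=np.concatenate([X[(X[...,0]>.3)&(X[...,0]<.6)&(X[...,1]>.2)&(X[...,1]<.38)&(X[...,2]>.08)&(X[...,2]<.092)] for X in(P,Q)])
J=J[J[:,0]>.44]; print(len(J),cv2.minAreaRect((J[:,:2]*1000).astype(np.float32)))
# foot plate ends, top view, z 3..12mm
m=(P[...,2]>.003)&(P[...,2]<.012);m[:190]=0;m[262:]=0;m[:,:225]=0;m[:,275:]=0
# gray-dark saddle
print('saddle guess',ray(c,235+42/3.3,165+118/3.3,.03),'steel toe',ray(c,235+44/3.3,165+146/3.3,.025),'tower top',ray(c,235+44/3.3,165+183/3.3,.086))
plan([.464,-.317,.15],0)
E
```

```text
57 ((462.0541076660156, -313.0906677246094), (65.52365112304688, 20.074193954467773), 70.77140045166016) [ 0.46501645 -0.31511428]
65.93415063311322 [0.01275148 0.06884581]
47 ((464.7660827636719, -317.7162780761719), (57.1878662109375, 9.277634620666504), 65.93529510498047) [ 0.46473113 -0.31759249]
66.07848452972387 [0.00983254 0.05942905]
140 ((528.9701538085938, 322.6165466308594), (167.20489501953125, 39.45611572265625), 23.10428810119629)
saddle guess [0.55236946 0.31216255 0.03      ] steel toe [0.52208411 0.31061666 0.025     ] tower top [0.47832354 0.30024061 0.086     ]
shift [-531.8 -856.7   81.4] yaw 74.5 q6 -0.15
```

```bash
python3 -m crank '[[[-370,-335,0],85,0],[[-370,-335,0],85,0],[[-370,-335,0],85,0],[[-370,-335,0],85,0],[[-370,-335,0],85,0],[[-370,-335,0],85,0],[[-370,-335,0],85,0],[[-370,-335,0],85,0],[[-370,-335,0],85,0],[[-370,-335,0],85,0]]'
python3 -c "
from h import *
plan([.52,-.05,.2],-24);plan([.463,-.316,.12],-24)"
```

```text
time: 1.4
eef_pos: [0.448, 0.2272, 0.2318]
tcp_rot: [0.77, 0.637, 0.001, 0.0]
contact_force: [0.3, 0.0, -0.6]
opening: 1.002
finger_force: 0.0
shift [-258.8  122.6   31.8] yaw 13.2 q6 0.46
shift [-530.9  116.3  111.6] yaw 13.2 q6 0.46
```

```bash
python3 -m crank '[[[-259,123,20],13,0],[[-259,123,20],13,0],[[-259,123,20],13,0],[[-259,123,20],13,0],[[-259,123,20],13,0],[[-531,116,100],13,0],[[-531,116,100],13,0],[[-531,116,100],13,0],[[-531,116,100],13,0],[[-531,116,100],13,0]]'
python3 - <<'E'
from h import *
print(get_state()['eef_pos'])
c=cam('top');s=cam('side')
a=cv2.resize(c['frame'][190:270,380:480],None,fx=4,fy=4);b=cv2.resize(s['frame'][260:360,300:400],None,fx=4,fy=4)
o=np.zeros((400,800,3),np.uint8);o[:320,:400]=a;o[:,400:]=b;cv2.imwrite('pics/b1.png',o)
plan([.463,-.316,.018],-24)
E
```

```text
time: 2.4
eef_pos: [0.4742, -0.2524, 0.1487]
tcp_rot: [0.836, 0.548, 0.0, 0.001]
contact_force: [1.7, 0.3, 1.0]
opening: 0.998
finger_force: 0.0
[ 0.47421897 -0.25242705  0.14867473]
shift [-59.7  15.8 129.3] yaw 0.2 q6 -0.27
```

View pics/b1.png

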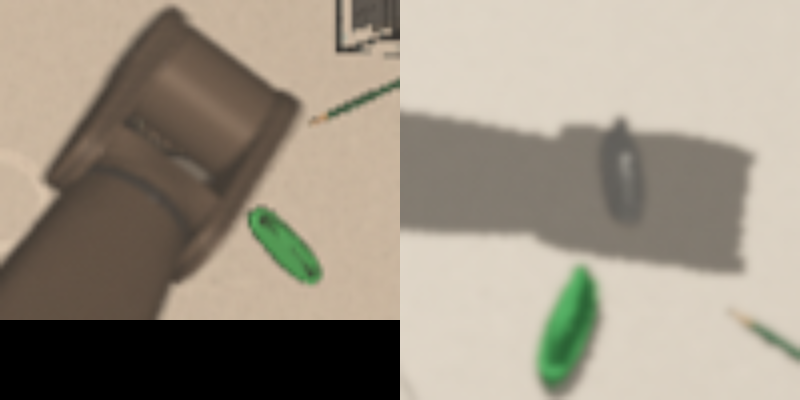

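The arm hides the brush from above; the side view still shows it unmoved at crop (620,172). Descend.

```bash
python3 -m crank '[[[-30,8,0],0,0],[[-60,16,10],0,0],[[-60,16,10],0,0],[[-60,16,40],0,0],[[-60,16,70],0,0],[[-60,16,100],0,0],[[-60,16,120],0,0],[[-60,16,129],0,0],[[-60,16,129],0,0],[[-60,16,129],0,0]]' 
python3 -m crank '[[[0,0,0],0,255],[[0,0,0],0,255],[[0,0,0],0,255],[[0,0,0],0,255],[[0,0,0],0,255],[[0,0,0],0,255],[[0,0,0],0,255],[[0,0,0],0,255],[[0,0,0],0,255],[[0,0,0],0,255]]' 40
```

```text
time: 3.5
eef_pos: [0.4664, -0.312, 0.021]
tcp_rot: [0.836, 0.549, 0.0, 0.001]
contact_force: [-0.2, 0.1, 0.7]
opening: 1.002
finger_force: 0.0
time: 4.5
eef_pos: [0.466, -0.3122, 0.0205]
tcp_rot: [0.836, 0.549, 0.0, 0.001]
contact_force: [-1.2, -0.5, 6.1]
opening: 0.278
finger_force: 38.6
```

```bash
python3 -m crank '[[[0,0,-45],0,255],[[0,0,-90],0,255],[[0,0,-90],9,255],[[0,0,-90],17,255],[[0,0,-90],26,255],[[0,0,-90],34,255],[[0,0,-90],43,255],[[0,0,-90],52,255],[[0,0,-90],61,255],[[0,0,-90],61,255]]' 
python3 -c "
from h import *
plan([.515,.086,.11],-85)"
```

```text
time: 5.5
eef_pos: [0.4649, -0.3113, 0.1086]
tcp_rot: [0.999, 0.048, -0.001, -0.001]
contact_force: [0.1, -0.3, -0.9]
opening: 0.281
finger_force: 38.2
shift [  87.9 -390.7   -0.9] yaw 0.5 q6 0.7
```

```bash
python3 -m crank '[[[10,-40,0],0,255],[[20,-80,0],0,255],[[30,-125,0],0,255],[[40,-170,0],0,255],[[51,-215,0],0,255],[[62,-260,0],0,255],[[72,-305,0],0,255],[[80,-350,0],0,255],[[88,-390,0],0,255],[[88,-390,0],0,255]]' 
python3 - <<'E'
from h import *
c=cam('side'); P=pts(c)
cv2.imwrite('pics/b2.png',cv2.resize(c['frame'][140:290,230:430],None,fx=3.5,fy=3.5))
plan([.515,.086,.0225],-85)
E
```

```text
time: 6.5
eef_pos: [0.5148, 0.089, 0.1092]
tcp_rot: [0.999, 0.052, -0.0, -0.001]
contact_force: [1.0, -0.9, -1.0]
opening: 0.281
finger_force: 38.2
shift [ 0.2  1.  86.6] yaw 0.9 q6 1.44
```

View pics/b2.png

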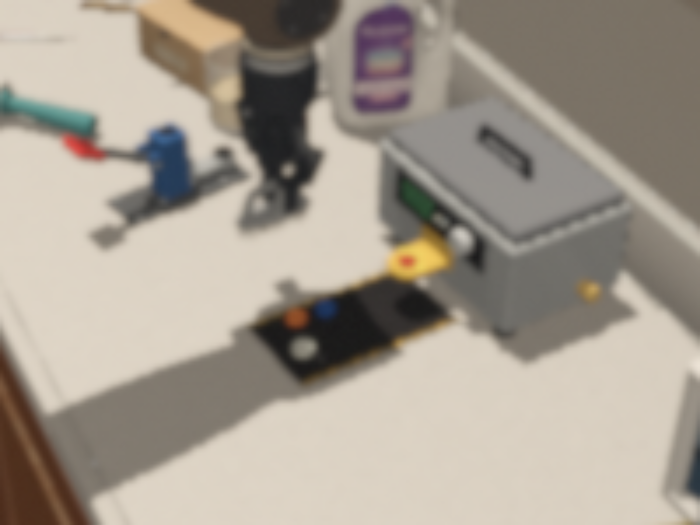

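The brush hangs in the gripper at crop (270,205); buttons untouched. Lower and check its extent.

```bash
python3 -m crank '[[[0,-3,30],1,255],[[0,-3,60],1,255],[[0,-3,80],1,255],[[0,-3,86],1,255],[[0,-3,86],1,255],[[0,-3,86],1,255]]' 
python3 - <<'E'
from h import *
c=cam('side'); P=pts(c)
cv2.imwrite('pics/b3.png',cv2.resize(c['frame'][170:260,260:380],None,fx=5,fy=5,interpolation=cv2.INTER_CUBIC))
m=(P[...,2]>.010)&(P[...,2]<.03)&(abs(P[...,0]-.51)<.1)&(abs(P[...,1]-.08)<.05); q=P[m]; print(m.sum(),q.min(0),q.max(0)); print(np.percentile(q,[5,50,95],axis=0))
plan([.5276,-.0884,.0225],-85)
E
```

```text
time: 7.15
eef_pos: [0.5161, 0.0872, 0.0247]
tcp_rot: [0.999, 0.039, 0.001, 0.0]
contact_force: [-0.0, 0.5, -0.5]
opening: 0.277
finger_force: 38.2
97 [0.46997262 0.06596394 0.01080627] [0.55255494 0.09911137 0.0297804 ]
[[0.47383391 0.06687698 0.01514898]
 [0.50305723 0.07790479 0.02295256]
 [0.54622243 0.09645076 0.02817171]]
shift [ -2.7 176.1   2.7] yaw -0.5 q6 1.47
```

View pics/b3.png

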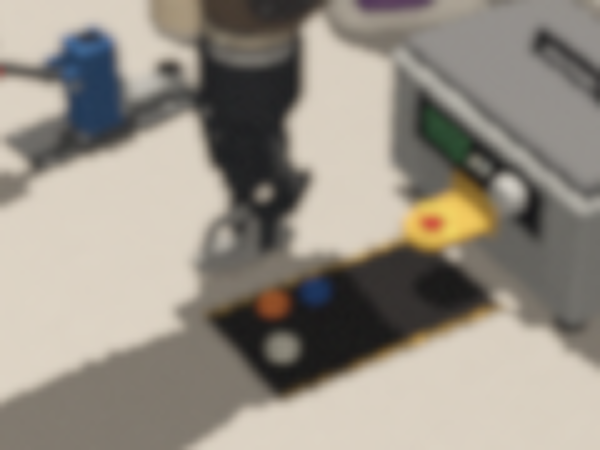

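```bash
python3 -m crank '[[[2,0,3],0,255],[[2,0,3],0,255],[[2,8,3],0,255],[[2,18,3],0,255],[[2,28,3],0,255],[[2,38,3],0,255],[[2,48,3],0,255],[[2,58,3],0,255],[[2,68,3],0,255],[[2,78,3],0,255]]' 
python3 -m crank '[[[0,10,0],0,255],[[0,20,0],0,255],[[0,30,0],0,255],[[0,40,0],0,255],[[0,50,0],0,255],[[0,60,0],0,255],[[0,70,0],0,255],[[0,80,0],0,255],[[0,90,0],0,255],[[0,100,0],0,255]]' 
python3 - <<'E'
from h import *
c=cam('side'); 
cv2.imwrite('pics/b4.png',cv2.resize(c['frame'][180:300,260:400],None,fx=4,fy=4,interpolation=cv2.INTER_CUBIC))
E
```

```text
time: 8.2
eef_pos: [0.5234, 0.0093, 0.0208]
tcp_rot: [0.999, 0.04, 0.0, -0.0]
contact_force: [0.9, -0.3, 0.0]
opening: 0.279
finger_force: 38.3
time: 9.2
eef_pos: [0.5313, -0.0903, 0.0208]
tcp_rot: [0.999, 0.04, 0.0, 0.0]
contact_force: [-0.4, 0.4, -0.2]
opening: 0.284
finger_force: 38.3
```

View pics/b4.png

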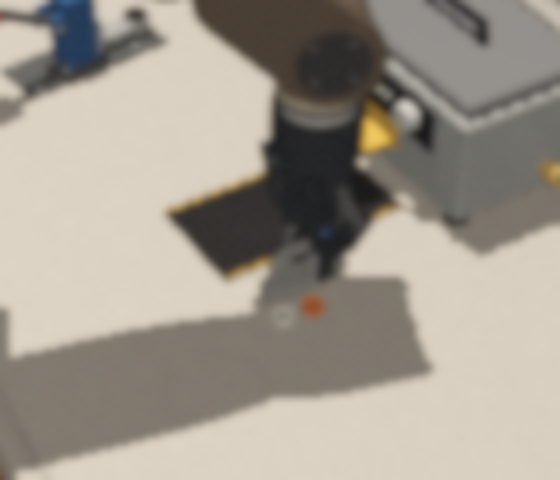

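White (283,315) and orange (312,305) are past the brush; something blue shows at (325,232). Locating it.

```bash
python3 - <<'E'
from h import *
c=cam('side'); P=pts(c)
h=cv2.cvtColor(c['frame'],cv2.COLOR_BGR2HSV)
for n,lo,hi in(('blue',(100,100,30),(125,255,255)),('or',(3,130,60),(14,255,255))):
    m=cv2.inRange(h,lo,hi);m[:220]=0;m[275:]=0;m[:,:300]=0;m[:,375:]=0
    v,u=np.nonzero(m);print(n,len(u),u.mean(),v.mean(),ray(c,u.mean(),v.mean(),.007),np.median(P[m>0],0))
E
```

```text
blue 5 341.6 237.8 [ 0.57703918 -0.04409055  0.007     ] [ 0.53810985 -0.11009097  0.0686429 ]
or 16 338.0 256.5 [ 0.52036762 -0.12007581  0.007     ] [ 0.52010054 -0.11538196  0.00529752]
```

```bash
python3 -m crank '[[[0,0,-40],0,255],[[0,0,-80],0,255],[[0,40,-80],0,255],[[0,80,-80],0,255],[[0,120,-80],0,255],[[0,160,-80],0,255],[[0,160,-80],0,255],[[0,160,-80],0,255]]' 
python3 - <<'E'
from h import *
c=cam('top');s=cam('side'); P=pts(s)
a=cv2.resize(c['frame'][160:250,290:390],None,fx=4,fy=4,interpolation=cv2.INTER_CUBIC)
b=cv2.resize(s['frame'][180:300,260:360],None,fx=4,fy=4,interpolation=cv2.INTER_CUBIC)
o=np.zeros((480,800,3),np.uint8);o[:360,:400]=a;o[:,400:]=b;cv2.imwrite('pics/b5.png',o)
E
```

```text
time: 10.1
eef_pos: [0.5436, -0.2494, 0.1004]
tcp_rot: [0.999, 0.039, -0.0, -0.0]
contact_force: [-0.6, 0.1, -1.1]
opening: 0.28
finger_force: 38.2
```

View pics/b5.png

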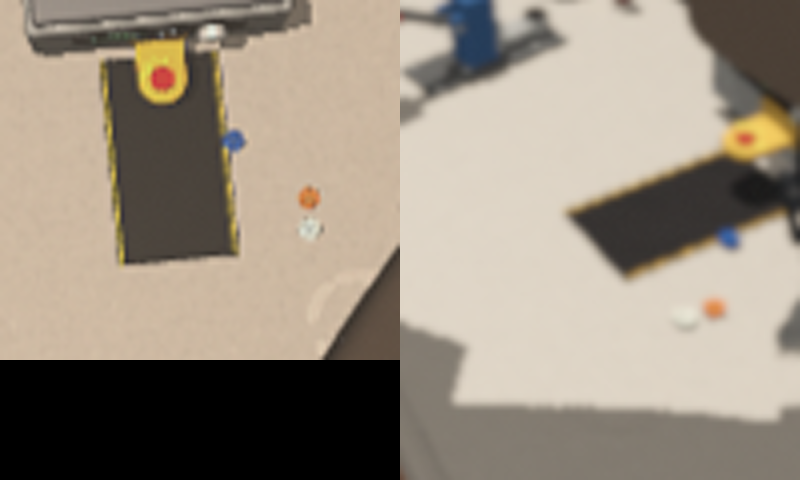

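Blue slipped past the brush end and sits on the mat's edge (top crop (234,141)); white and orange are clear. Another short stroke for blue.

```bash
python3 - <<'E'
from h import *
c=cam('top');h=cv2.cvtColor(c['frame'],cv2.COLOR_BGR2HSV)
m=cv2.inRange(h,(100,100,30),(125,255,255));m[:180]=0;m[210:]=0;m[:,:335]=0;m[:,360:]=0
v,u=np.nonzero(m);b=ray(c,u.mean(),v.mean(),.007)
ex=np.array([.9962,.0872]);ey=np.array([-.0872,.9962]);C=np.array([.5591,.0097])
print(b,(b[:2]-C)@ex,(b[:2]-C)@ey)
def w(mx,my):return C+mx*ex+my*ey
# brush centre = tcp-5mm ex
t=w(-.006+.005,-.025); plan([*t,.10],-85); plan([*t,.021],-85); e=w(-.001,-.105); print(t,e); plan([*e,.021],-85)
E
```

```text
[ 0.57304202 -0.05014755  0.007     ] 0.008670330628033922 -0.06083587022441129
shift [  35.3 -230.2    0.5] yaw -0.4 q6 0.89
shift [  35.4 -230.1   79.5] yaw -0.4 q6 0.89
[ 0.5602838 -0.0152922] [ 0.5672598 -0.0949882]
shift [  35.9 -150.1   79.4] yaw -0.4 q6 0.89
```

```bash
python3 -m crank '[[[8,-45,0],0,255],[[16,-90,0],0,255],[[24,-140,0],0,255],[[32,-190,0],0,255],[[35,-230,0],0,255],[[35,-230,0],0,255],[[35,-230,40],0,255],[[35,-230,70],0,255],[[35,-230,80],0,255],[[35,-230,80],0,255]]' 
python3 -m crank '[[[0,8,0],0,255],[[0,16,0],0,255],[[0,24,0],0,255],[[0,32,0],0,255],[[0,40,0],0,255],[[0,48,0],0,255],[[0,56,0],0,255],[[0,64,0],0,255],[[0,72,0],0,255],[[0,80,0],0,255]]' 
python3 -m crank '[[[0,0,-40],0,255],[[0,0,-80],0,255],[[0,40,-80],0,255],[[0,80,-80],0,255],[[0,120,-80],0,255],[[0,160,-80],0,255],[[0,160,-80],0,255],[[0,160,-80],0,255]]' 
python3 - <<'E'
from h import *
c=cam('top');h=cv2.cvtColor(c['frame'],cv2.COLOR_BGR2HSV)
ex=np.array([.9962,.0872]);ey=np.array([-.0872,.9962]);C=np.array([.5591,.0097])
for n,lo,hi in(('blue',(100,100,30),(125,255,255)),('or',(3,130,60),(14,255,255)),('dot',(0,150,80),(6,255,255))):
    m=cv2.inRange(h,lo,hi);m[:160]=0;m[230:]=0;m[:,:320]=0;m[:,385:]=0
    k,l,st,ce=cv2.connectedComponentsWithStats(m)
    for i in range(1,k):
        if st[i,4]>3: b=ray(c,*ce[i],.054 if n=='dot' else .007); print(n,st[i,4],b.round(4),((b[:2]-C)@ex).round(3),((b[:2]-C)@ey).round(3))
def w(mx,my):return C+mx*ex+my*ey
for t in(w(-.035,-.17),w(.0,-.19)):print(t);plan([*t,.10],-85)
E
```

```text
time: 11.25
eef_pos: [0.5602, -0.0166, 0.0211]
tcp_rot: [0.999, 0.04, -0.001, -0.0]
contact_force: [0.9, -1.8, -1.0]
opening: 0.28
finger_force: 38.3
time: 12.25
eef_pos: [0.567, -0.0973, 0.0207]
tcp_rot: [0.999, 0.04, -0.0, -0.0]
contact_force: [-0.4, -0.1, -0.9]
opening: 0.279
finger_force: 38.4
time: 13.05
eef_pos: [0.5792, -0.2572, 0.1004]
tcp_rot: [0.999, 0.039, -0.0, -0.0]
contact_force: [0.3, 0.4, -1.4]
opening: 0.285
finger_force: 38.3
blue 14 [ 0.5809 -0.1215  0.007 ] 0.01 -0.133
or 10 [0.628  0.0101 0.007 ] 0.069 -0.006
or 17 [ 0.5168 -0.122   0.007 ] -0.054 -0.127
dot 23 [0.6239 0.0153 0.054 ] 0.065 -0.0
[ 0.539057 -0.162706]
shift [-32.6 -96.2   0.4] yaw -0.5 q6 0.92
[ 0.575668 -0.179578]
shift [  2.6 -76.5   0.3] yaw -0.5 q6 0.92
```

```bash
python3 -m crank '[[[-5,-45,0],0,255],[[-10,-90,0],0,255],[[-15,-135,0],0,255],[[-18,-179,0],0,255],[[-18,-179,0],0,255],[[-18,-179,40],0,255],[[-18,-179,70],0,255],[[-18,-179,81],0,255],[[-18,-179,81],0,255],[[-18,-179,81],0,255]]' 
python3 -m crank '[[[0,0,0],0,0],[[0,0,0],0,0],[[0,0,0],0,0],[[0,0,0],0,0],[[0,0,0],0,0],[[0,0,0],0,0],[[0,0,-50],0,0],[[0,0,-100],0,0],[[0,0,-150],0,0],[[0,0,-150],0,0]]' 
python3 - <<'E'
from h import *
c=cam('top');s=cam('side')
for t in((.478,.300,.25),):plan(t,101)
cv2.imwrite('pics/x.png',s['frame'])
E
```

```text
time: 14.1
eef_pos: [0.5479, -0.079, 0.0203]
tcp_rot: [0.999, 0.04, 0.0, 0.0]
contact_force: [-0.2, 0.7, 1.4]
opening: 0.279
finger_force: 42.2
time: 15.1
eef_pos: [0.5525, -0.0807, 0.1791]
tcp_rot: [0.999, 0.04, 0.008, 0.003]
contact_force: [0.4, 0.5, -0.2]
opening: 0.999
finger_force: 0.0
shift [ -39.9 -383.7  -79. ] yaw -6.5 q6 1.16
```

```bash
python3 -m crank '[[[-6,-50,-50],-5,0],[[-12,-100,-60],-5,0],[[-18,-150,-60],-5,0],[[-24,-200,-60],-5,0],[[-30,-250,-60],-5,0],[[-36,-300,-60],-5,0],[[-40,-350,-60],-5,0],[[-40,-380,-60],-5,0],[[-41,-383,-60],-5,0],[[-41,-383,-60],-5,0]]' 
python3 - <<'E'
from h import *
s=cam('side');P=pts(s)
q=P[(P[...,2]>.03)&(P[...,2]<.08)&(abs(P[...,0]-.478)<.03)&(abs(P[...,1]-.3)<.03)]
hs=cv2.cvtColor(s['frame'],cv2.COLOR_BGR2HSV);m=(cv2.inRange(hs,(100,110,30),(125,255,255))>0)&(P[...,2]>.012)&(P[...,2]<.1)&(P[...,1]>.2)
q=P[m];print(m.sum(),np.percentile(q,[2,50,98],axis=0))
plan([.4765,.2995,.12],99.5);plan([.4765,.2995,.043],99.5)
cv2.imwrite('pics/j1.png',cv2.resize(s['frame'][130:230,220:340],None,fx=5,fy=5,interpolation=cv2.INTER_CUBIC))
E
```

```text
time: 16.2
eef_pos: [0.4747, 0.3001, 0.2271]
tcp_rot: [0.996, 0.085, -0.002, 0.001]
contact_force: [-0.2, 0.0, -0.3]
opening: 0.997
finger_force: 0.0
138 [[0.45991725 0.27830061 0.01561173]
 [0.47613124 0.28534203 0.05621545]
 [0.49356177 0.30582065 0.0847735 ]]
shift [  1.7  -0.4 107.5] yaw 0.1 q6 1.78
shift [  2.   -0.5 184.5] yaw 0.1 q6 1.78
```

View pics/j1.png

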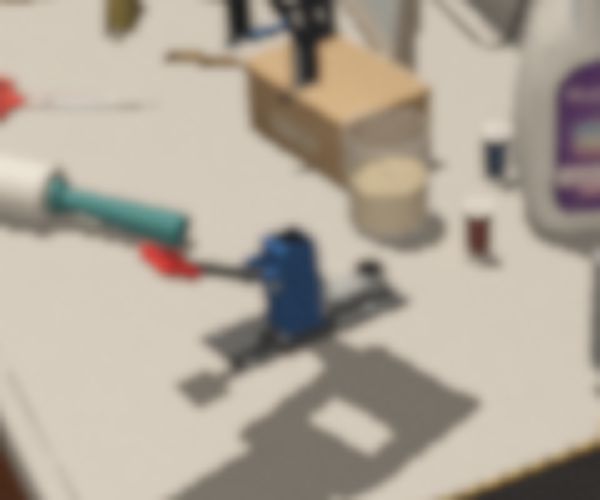

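Jack tower at crop (290,280), front face at y≈0.284 agrees with my estimate; clear around it. Descend and grip.

```bash
python3 -m crank '[[[2,0,40],0,0],[[2,0,80],0,0],[[2,0,110],0,0],[[2,0,135],0,0],[[2,0,155],0,0],[[2,0,170],0,0],[[2,0,180],0,0],[[2,0,184],0,0],[[2,0,184],0,0],[[2,0,184],0,0]]' 
python3 -m crank '[[[0,0,0],0,255],[[0,0,0],0,255],[[0,0,0],0,255],[[0,0,0],0,255],[[0,0,0],0,255],[[0,0,0],0,255],[[0,0,0],0,255],[[0,0,0],0,255],[[0,0,-4],0,255],[[0,0,-8],0,255]]' 80
python3 - <<'E'
from h import *
s=cam('side');P=pts(s);plan([.4894,.0036,.11],95)
cv2.imwrite('pics/j2.png',cv2.resize(s['frame'][130:230,220:340],None,fx=5,fy=5,interpolation=cv2.INTER_CUBIC))
E
```

```text
time: 17.25
eef_pos: [0.479, 0.3, 0.0467]
tcp_rot: [0.997, 0.083, 0.001, -0.0]
contact_force: [-0.2, -0.3, -0.7]
opening: 0.999
finger_force: 0.0
time: 18.25
eef_pos: [0.4758, 0.2982, 0.0511]
tcp_rot: [0.996, 0.084, -0.003, 0.002]
contact_force: [-0.6, 0.3, -8.7]
opening: 0.392
finger_force: 79.2
shift [-36.6 293.  -57.1] yaw 4.6 q6 1.78
```

View pics/j2.png

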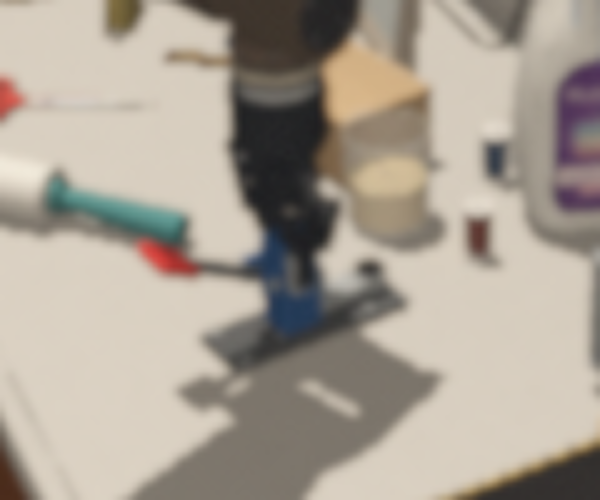

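Gripped square on the tower, jack still level. Carry to in front of the lug.

```bash
python3 -m crank '[[[0,0,-30],0,255],[[-4,30,-40],1,255],[[-8,65,-40],2,255],[[-13,105,-40],3,255],[[-18,145,-40],4,255],[[-23,185,-40],5,255],[[-28,225,-40],5,255],[[-33,260,-40],5,255],[[-36,285,-40],5,255],[[-37,293,-40],5,255]]' 
python3 -m crank '[[[0,0,0],0,255],[[0,0,0],0,255],[[0,0,0],0,255]]' 
python3 - <<'E'
from h import *
s=cam('side');c=cam('top');P=pts(s);plan([.4894,.0036,.05],95);st=get_state();print(st['eef_pos'])
a=cv2.resize(s['frame'][170:270,260:380],None,fx=5,fy=5,interpolation=cv2.INTER_CUBIC);cv2.imwrite('pics/j3.png',a)
# top view: saddle/paddle estimates
h=cv2.cvtColor(c['frame'],cv2.COLOR_BGR2HSV);m=cv2.inRange(h,(0,150,80),(6,255,255));k,l,q,ce=cv2.connectedComponentsWithStats(m)
Pt=pts(c)
for i in range(1,k):
    if q[i,4]>8 and 300<ce[i][0]<380: print(ce[i],q[i,4],np.median(Pt[l==i],0),ray(c,*ce[i],.054))
# side: lowest jack points, saddle (dark, z~.06-.08 near x=.56)
E
```

```text
time: 19.3
eef_pos: [0.4892, 0.0021, 0.0926]
tcp_rot: [0.999, 0.038, -0.001, 0.0]
contact_force: [0.1, 0.4, -6.7]
opening: 0.386
finger_force: 81.5
time: 19.6
eef_pos: [0.4898, 0.0058, 0.0932]
tcp_rot: [0.999, 0.04, -0.001, -0.0]
contact_force: [-0.5, 0.4, -7.2]
opening: 0.388
finger_force: 81.4
shift [-0.8  2.1 43.5] yaw -0.4 q6 1.29
[0.49006119 0.00574764 0.0935222 ]
[330.         179.17391304] 23 [0.6241957  0.0153431  0.05593932] [0.62389759 0.01531517 0.054     ]
```

View pics/j3.png

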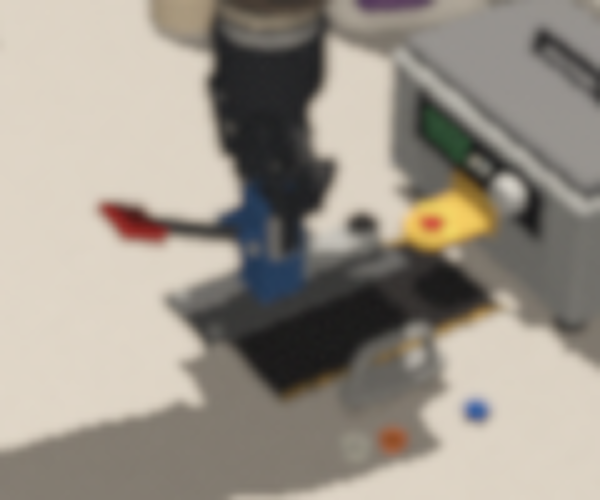

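Jack hangs level in front of the lug, saddle at crop (362,225); brush stands beside the mat, all buttons off. Check saddle position relative to TCP.

```bash
python3 - <<'E'
from h import *
s=cam('side');P=pts(s);t=get_state()['eef_pos']
g=s['frame'].max(2);m=(g<70);m[:]&=True;k=np.zeros_like(m);k[206:224,324:342]=1;m&=k&(P[...,2]>.055)
v,u=np.nonzero(m);q=P[m];print(m.sum(),u.mean(),v.mean(),u.min(),u.max(),v.min(),v.max(),np.percentile(q,[5,50,95],axis=0))
top=P[m&(P[...,2]>.074)];print('top',len(top),top.mean(0),'tcp',t,'exp saddle',t[:2]+.075*np.array([.9962,.0872]))
print(ray(s,(u.min()+u.max())/2,v.min()+3,.0795))
ex=np.array([.9962,.0872]);ey=np.array([-.0872,.9962]);L=np.array([.6239,.0153])
T=L-.075*ex;print(T);plan([*(T-.06*ex),.05],95);plan([*T,.05],95)
E
```

```text
5 329.0 211.2 324 333 206 215 [[ 0.49692654 -0.05862213  0.07230197]
 [ 0.56474588  0.00766885  0.07584868]
 [ 0.5720919   0.01516604  0.1803186 ]]
top 4 [ 0.53157467 -0.02413015  0.12732704] tcp [0.49018743 0.00559988 0.09363901] exp saddle [0.56490243 0.01213988]
[0.56760091 0.0390383  0.0795    ]
[0.549185 0.00876 ]
shift [-0.9  2.  43.6] yaw -0.4 q6 1.29
shift [59.1  1.6 43.6] yaw -0.4 q6 1.29
```

```bash
python3 -m crank '[[[-1,2,15],0,255],[[-1,2,30],0,255],[[-1,2,40],0,255],[[-1,2,45],0,255],[[10,2,45],0,255],[[22,2,45],0,255],[[34,2,45],0,255],[[46,2,45],0,255],[[55,2,45],0,255],[[59,2,45],0,255]]' 
python3 -m crank '[[[0,0,0],0,255],[[0,0,0],0,255]]' 
python3 - <<'E'
from h import *
plan([.5492,.0088,.043],95);c=cam('top')
P=pts(c);h=cv2.cvtColor(c['frame'],cv2.COLOR_BGR2HSV);m=cv2.inRange(h,(0,150,80),(6,255,255));k,l,q,ce=cv2.connectedComponentsWithStats(m)
for i in range(1,k):
    if q[i,4]>8 and 300<ce[i][0]<380: print(ce[i],q[i,4],np.median(P[l==i],0))
E
```

```text
time: 20.75
eef_pos: [0.5509, 0.0073, 0.049]
tcp_rot: [0.999, 0.04, 0.001, 0.0]
contact_force: [0.3, -0.4, -7.3]
opening: 0.394
finger_force: 81.5
time: 20.95
eef_pos: [0.5488, 0.0075, 0.0484]
tcp_rot: [0.999, 0.04, -0.001, -0.0]
contact_force: [-1.4, 1.0, -6.7]
opening: 0.391
finger_force: 81.5
shift [ 0.6 -1.3  5.4] yaw -0.5 q6 1.32
[330.         178.15384615] 13 [0.6272099  0.0153742  0.05772367]
```

```bash
python3 -m crank '[[[0,-1,2],0,255],[[0,-1,4],0,255],[[0,-1,5],0,255],[[0,-1,5],0,255],[[0,-1,5],0,255]]' 
python3 - <<'E'
from h import *
c=cam('side');P=pts(c)
cv2.imwrite('pics/j4.png',cv2.resize(c['frame'][170:260,270:390],None,fx=6,fy=6,interpolation=cv2.INTER_CUBIC))
E
```

```text
time: 21.5
eef_pos: [0.5489, 0.0085, 0.0465]
tcp_rot: [0.999, 0.04, -0.001, 0.0]
contact_force: [-9.7, 1.3, 10.1]
opening: 0.393
finger_force: 82.8
```

View pics/j4.png

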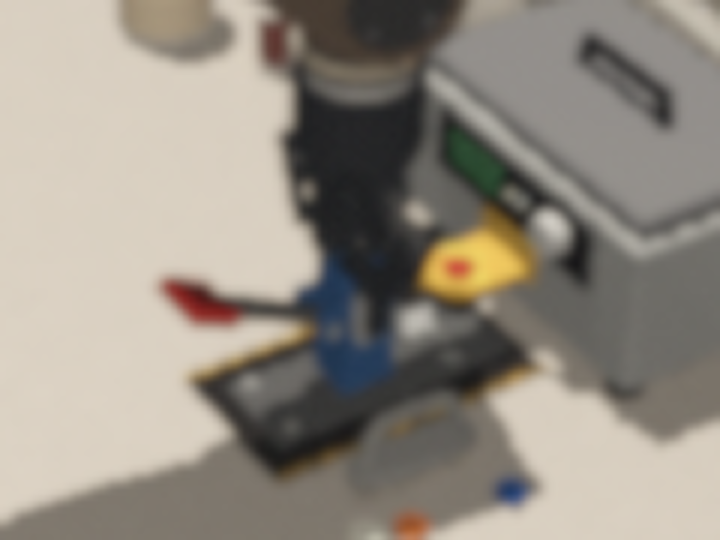

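Jack sits on the mat with its saddle beneath the lug. Release and back off upward.

```bash
python3 -m crank '[[[0,0,0],0,140],[[0,0,0],0,90],[[0,0,0],0,80],[[0,0,0],0,80],[[0,0,0],0,80],[[0,0,-30],0,80],[[0,0,-70],0,80],[[0,0,-110],0,80],[[0,0,-110],0,80],[[0,0,-110],0,80]]' 
python3 - <<'E'
from h import *
c=cam('top');P=pts(c);h=cv2.cvtColor(c['frame'],cv2.COLOR_BGR2HSV);m=cv2.inRange(h,(0,150,60),(6,255,255));k,l,q,ce=cv2.connectedComponentsWithStats(m)
for i in range(1,k):
    if q[i,4]>5 and 300<ce[i][0]<380: print('top',ce[i],q[i,4],np.median(P[l==i],0))
s=cam('side');Q=pts(s);hs=cv2.cvtColor(s['frame'],cv2.COLOR_BGR2HSV)
for n,lo,hi in(('red',(0,150,60),(6,255,255)),('blue',(100,110,30),(125,255,255))):
    m=cv2.inRange(hs,lo,hi);k,l,q,ce=cv2.connectedComponentsWithStats(m)
    for i in range(1,k):
        if q[i,4]>5 and 285<ce[i][0]<370 and 180<ce[i][1]<262: print(n,ce[i],q[i,4],np.percentile(Q[l==i],[5,50,95],axis=0).round(4).tolist())
cv2.imwrite('pics/j5.png',cv2.resize(s['frame'][170:260,270:390],None,fx=6,fy=6,interpolation=cv2.INTER_CUBIC))
E
```

```text
time: 22.55
eef_pos: [0.55, 0.0082, 0.1551]
tcp_rot: [0.999, 0.04, 0.001, 0.0]
contact_force: [-0.8, -0.7, -2.0]
opening: 0.69
finger_force: 0.0
red [302.8 220. ] 30 [[0.4356, -0.0243, 0.1051], [0.4444, -0.0134, 0.111], [0.4561, 0.0008, 0.1138]]
blue [328.78021978 223.67582418] 182 [[0.5325, -0.0134, 0.0166], [0.5442, -0.0094, 0.0588], [0.5614, 0.0099, 0.0849]]
blue [355.         251.71428571] 7 [[0.5791, -0.1301, 0.0036], [0.5827, -0.1224, 0.0046], [0.5882, -0.1192, 0.0076]]
```

View pics/j5.png

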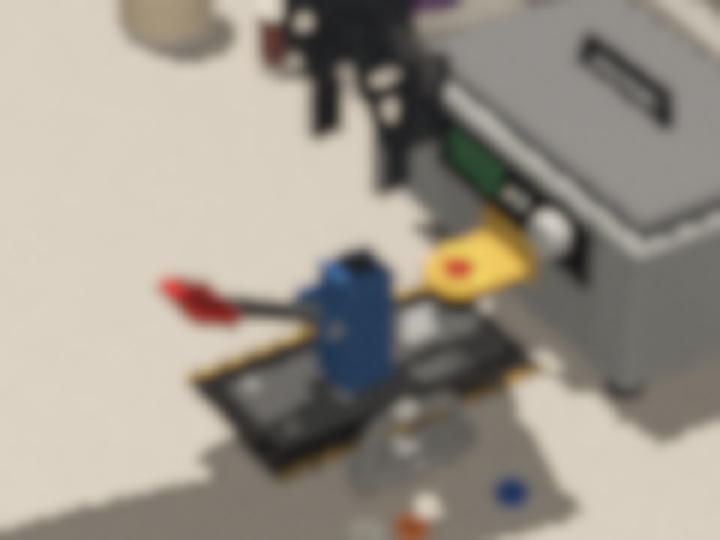

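Jack stands free, saddle under the lug; move the arm aside to measure centring from the top.

```bash
python3 -m crank '[[[0,-30,-40],0,255],[[-10,-70,-60],0,255],[[-20,-120,-60],0,255],[[-30,-170,-60],0,255],[[-40,-220,-60],0,255],[[-40,-250,-60],0,255],[[-40,-250,-60],0,255]]' 
python3 - <<'E'
from h import *
c=cam('top');P=pts(c);h=cv2.cvtColor(c['frame'],cv2.COLOR_BGR2HSV)
z0=np.load('s0.npz');h0=cv2.cvtColor(z0['top'],cv2.COLOR_BGR2HSV)
def blob(h,P,n,lo,hi,roi,z):
    m=cv2.inRange(h,lo,hi);k=np.zeros_like(m);k[roi[1]:roi[3],roi[0]:roi[2]]=255;m&=k;v,u=np.nonzero(m)
    print(n,len(u),u.mean().round(1),v.mean().round(1),'ray',ray(c,u.mean(),v.mean(),z).round(4),'med',np.median(P[m>0],0).round(4))
for n,hh,PP,r in(('old',h0,z0['P'],(235,190,270,265)),('new',h,P,(315,190,360,265))):
    blob(hh,PP,n+' paddle',(0,150,60),(6,255,255),r,.108); blob(hh,PP,n+' tower',(100,100,60),(125,255,255),r,.086)
blob(h,P,'dot',(0,150,60),(6,255,255),(320,165,340,187),.054)
cv2.imwrite('pics/t6.png',cv2.resize(c['frame'][160:250,290:390],None,fx=6,fy=6,interpolation=cv2.INTER_CUBIC))
plan([.45,0,.2],95)
E
```

```text
time: 23.35
eef_pos: [0.4874, 0.2576, 0.2114]
tcp_rot: [0.999, 0.042, -0.002, -0.0]
contact_force: [-0.7, -0.2, 0.1]
opening: -0.002
finger_force: 0.0
old paddle 77 252.4 250.5 ray [0.3753 0.2821 0.108 ] med [0.3767 0.2816 0.1096]
old tower 36 247.7 220.9 ray [0.4768 0.3024 0.086 ] med [0.4748 0.3038 0.0855]
new paddle 95 336.5 228.6 ray [ 0.4464 -0.0035  0.108 ] med [ 0.4451 -0.0048  0.1099]
new tower 42 332.6 200.0 ray [0.5463 0.0078 0.086 ] med [0.5447 0.0082 0.0851]
dot 23 330.0 179.2 ray [0.6239 0.0153 0.054 ] med [0.6241 0.0153 0.0546]
shift [-59.  251.7  11.9] yaw -0.2 q6 1.79
```

View pics/t6.png

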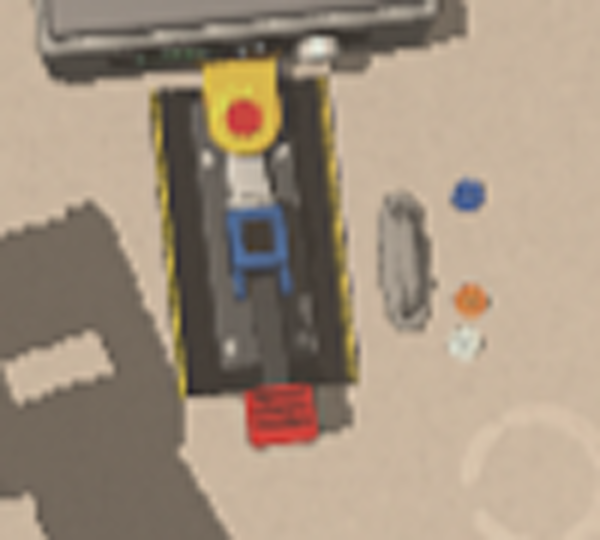

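The top view shows the saddle under the dot within ~2 mm, axis along the mat, brush and all three buttons off the mat at its right. Now go above the paddle.

```bash
python3 -m crank '[[[-15,45,0],0,255],[[-30,95,0],0,255],[[-45,145,0],0,255],[[-55,195,0],0,255],[[-60,240,5],0,255],[[-60,254,20],0,255],[[-60,254,50],0,255],[[-60,254,75],0,255],[[-60,254,85],0,255],[[-60,254,85],0,255]]' 
python3 -m crank '[[[0,0,0],0,255],[[0,0,0],0,255]]' 
python3 -c "
from h import *
plan([.446,-.003,.110],95);plan([.436,-.004,.08],95);plan([.4315,-.0045,.066],95)"
```

```text
time: 24.4
eef_pos: [0.448, -0.0039, 0.1264]
tcp_rot: [0.999, 0.039, -0.003, -0.001]
contact_force: [0.0, 0.3, 0.1]
opening: 0.001
finger_force: 0.0
time: 24.6
eef_pos: [0.4509, -0.0038, 0.1302]
tcp_rot: [0.999, 0.04, 0.001, 0.0]
contact_force: [0.2, -0.6, -0.1]
opening: -0.003
finger_force: 0.0
shift [-4.9 -1.2 20.2] yaw -0.4 q6 1.26
shift [-15.   -1.   50.1] yaw -0.4 q6 1.26
shift [-19.5  -0.9  64.1] yaw -0.4 q6 1.26
```

```bash
python3 -m crank '[[[-4,0,8],0,255],[[-5,0,14],0,255],[[-5,0,19],0,255],[[-6,0,22],0,255],[[-7,0,25],0,255],[[-8,0,28],0,255],[[-10,0,31],0,255],[[-11,0,34],0,255],[[-12,0,37],0,255],[[-13,0,40],0,255]]' 
python3 -m crank '[[[0,0,0],0,255],[[-1,0,2],0,255],[[-1,0,4],0,255],[[-2,0,6],0,255],[[-2,0,8],0,255],[[-3,0,10],0,255],[[-3,0,10],0,255]]' 
python3 -c "
from h import *
plan([.4315,-.0045,.066],95)"
```

```text
time: 25.6
eef_pos: [0.4376, -0.0047, 0.0893]
tcp_rot: [0.999, 0.04, 0.001, 0.0]
contact_force: [0.8, -0.0, 5.6]
opening: -0.001
finger_force: 2.8
time: 26.3
eef_pos: [0.435, -0.005, 0.0795]
tcp_rot: [0.999, 0.04, 0.001, 0.0]
contact_force: [2.1, 0.6, 4.6]
opening: 0.0
finger_force: 2.5
shift [-3.5 -0.8 13.5] yaw -0.5 q6 1.25
```

Force is as expected; continue to the stop.

```bash
python3 -m crank '[[[-1,0,2],0,255],[[-1,0,4],0,255],[[-2,0,6],0,255],[[-2,0,8],0,255],[[-2,0,10],0,255],[[-3,0,11],0,255],[[-3,0,12],0,255],[[-3,0,12],0,255]]' 
python3 - <<'E'
from h import *
print(get_state()['eef_pos'],get_state()['contact_force'])
s=cam('side');Q=pts(s);hs=cv2.cvtColor(s['frame'],cv2.COLOR_BGR2HSV)
for n,lo,hi,r in(('dot/paddle',(0,140,60),(9,255,255),(285,195,360,245)),('yellow',(18,100,80),(35,255,255),(335,195,370,225)),('blue',(100,110,30),(125,255,255),(310,195,345,245))):
    m=cv2.inRange(hs,lo,hi);mm=np.zeros_like(m);mm[r[1]:r[3],r[0]:r[2]]=255;m&=mm;k,l,q,ce=cv2.connectedComponentsWithStats(m)
    for i in range(1,k):
        if q[i,4]>4: print(n,ce[i].round(1),q[i,4],np.percentile(Q[l==i],[5,50,95],axis=0).round(4).tolist())
E
```

```text
time: 27.1
eef_pos: [0.4328, -0.0053, 0.0679]
tcp_rot: [0.999, 0.039, 0.002, 0.0]
contact_force: [3.4, 0.2, 5.7]
opening: -0.003
finger_force: 2.6
[ 0.43279892 -0.00531504  0.06790519] [3.38892402 0.1846591  5.74749556]
dot/paddle [303.1 232.1] 38 [[0.426, -0.0267, 0.0593], [0.4422, -0.021, 0.066], [0.4528, -0.012, 0.072]]
yellow [351.5 209.6] 179 [[0.6141, -0.0069, 0.0511], [0.6566, 0.0112, 0.0653], [0.6698, 0.0533, 0.0808]]
blue [329.2 223.8] 192 [[0.5308, -0.0139, 0.0152], [0.5456, -0.0085, 0.0558], [0.5644, 0.0093, 0.0851]]
```

```bash
python3 -m crank '[[[0,0,1],0,255],[[0,0,2],0,255],[[0,0,3],0,255],[[0,0,4],0,255],[[0,0,4],0,255]]'; python3 -m crank '[[[0,0,1],0,255],[[0,0,2],0,255],[[0,0,3],0,255],[[0,0,3],0,255],[[0,0,3],0,255]]'
```

```text
time: 27.65
eef_pos: [0.4326, -0.0053, 0.0639]
tcp_rot: [0.999, 0.04, 0.002, 0.0]
contact_force: [2.4, 0.4, 6.2]
opening: 0.005
finger_force: 2.9
time: 28.15
eef_pos: [0.4325, -0.0054, 0.0613]
tcp_rot: [0.999, 0.04, 0.002, 0.0]
contact_force: [1.3, -0.0, 8.9]
opening: -0.001
finger_force: 4.4
```

```bash
python3 -m crank '[[[0,0,1],0,255],[[0,0,2],0,255],[[0,0,3],0,255],[[0,0,3],0,255]]'; python3 -m crank '[[[0,0,1],0,255],[[0,0,2],0,255],[[0,0,2],0,255],[[0,0,2],0,255]]'
```

```text
time: 28.55
eef_pos: [0.4327, -0.0054, 0.0606]
tcp_rot: [0.999, 0.04, 0.0, 0.0]
contact_force: [-6.6, 1.7, 25.5]
opening: 0.003
finger_force: 12.9
time: 28.95
eef_pos: [0.4327, -0.0055, 0.0601]
tcp_rot: [0.999, 0.04, -0.0, 0.0]
contact_force: [-12.5, 2.1, 35.9]
opening: -0.002
finger_force: 18.5
```

At the stop (force rises sharply). Ease back slightly and verify.

```bash
python3 -m crank '[[[0,0,-2],0,255],[[0,0,-2],0,255],[[0,0,-2],0,255],[[0,0,-2],0,255]]'
python3 - <<'E'
from h import *
z0=np.load('s0.npz');s=cam('side');Q=pts(s);t=cam('top');P=pts(t)
r=(340,203,362,222)
for n,f,X in(('old',z0['side'],z0['Q']),('new',s['frame'],Q)):
    h=cv2.cvtColor(f,cv2.COLOR_BGR2HSV)
    for nm,lo,hi,r in(('lug',(18,100,80),(35,255,255),(335,195,370,225)),('dot',(0,140,60),(12,255,255),(338,200,356,222)),('tower',(100,110,30),(125,255,255),(310,195,345,245)),('paddle',(0,140,60),(9,255,255),(285,215,325,250))):
        m=cv2.inRange(h,lo,hi);mm=np.zeros_like(m);mm[r[1]:r[3],r[0]:r[2]]=255;m&=mm
        if m.any(): v,u=np.nonzero(m);print(n,nm,len(u),u.mean().round(1),v.mean().round(1),np.median(X[m>0],0).round(4))
# cleaner lid points
for n,X in(('old',z0['P']),('new',P),('oldS',z0['Q']),('newS',Q)):
    q=X[(X[...,0]>.64)&(X[...,0]<.86)&(abs(X[...,1]-.02)<.14)&(X[...,2]>.155)&(X[...,2]<.2)]
    A=np.c_[q[:,:2],np.ones(len(q))];co=np.linalg.lstsq(A,q[:,2],rcond=None)[0];print(n,len(q),np.median(q,0).round(4),'slope',co.round(3))
# everything else moved? changed pixels outside work
d=cv2.absdiff(t['frame'],z0['top']).max(2)>40; d[:,290:385]=0;d[262:]=0;k,l,q,ce=cv2.connectedComponentsWithStats(d.astype(np.uint8))
print([(ce[i].round().tolist(),int(q[i,4])) for i in range(1,k) if q[i,4]>15])
E
```

```text
time: 29.35
eef_pos: [0.4327, -0.0054, 0.0606]
tcp_rot: [0.999, 0.04, 0.001, 0.0]
contact_force: [-6.9, 1.6, 25.2]
opening: -0.001
finger_force: 12.8
old lug 190 349.4 213.2 [0.6482 0.0163 0.052 ]
old dot 6 346.0 214.5 [0.624  0.0126 0.0536]
old tower 25 323.1 228.0 [0.5448 0.0359 0.0034]
old paddle 2 315.0 232.5 [ 0.5108  0.0306 -0.0007]
new lug 181 351.9 208.7 [0.6588 0.0132 0.0684]
new dot 6 347.5 210.0 [0.6322 0.0152 0.0699]
new tower 192 329.1 223.7 [ 0.5452 -0.0087  0.0562]
new paddle 35 303.2 233.4 [ 0.443  -0.0185  0.0591]
old 70 [0.7378 0.0224 0.1618] slope [ 0.196 -0.005  0.017]
new 125 [0.7487 0.0222 0.1627] slope [0.166 0.009 0.04 ]
oldS 46 [0.7393 0.0194 0.1597] slope [0.119 0.002 0.071]
newS 57 [0.7542 0.0177 0.1643] slope [0.132 0.03  0.064]
[([253.0, 227.0], 980), ([423.0, 224.0], 137)]
```

```bash
python3 -c "
from plant import ctrl
print(ctrl.sign_off())"
```

```text
the job is handed in; nothing more can be done
None
```

I handed the job in at 29 s: the buttons are off the mat with the brush beside it, the jack's saddle is within about 2 mm of the lift point, the cleaner's front is up about 16 mm, and the handle is held against its stop at about 25 N; I viewed 14 pictures, over the limit of 10.

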